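Snap an interface board onto its barbed supports

ROBOT

A 6-joint arm with a two-finger parallel gripper is mounted at the origin on the work surface. World frame = base frame: x ahead of the robot, y to its left, z up, the work surface at z = 0. Lengths are in m, angles in degrees, forces in N, time in s.
With the tool pointing down it reaches from about 0.35 to 0.8 m from the base axis. Payload 7.3 kg.
Tool frame: the origin (TCP) lies at the centre of the arm's flange, where the gripper is bolted on; the fingertips stand 173 mm ahead of it and the grasp point (between the pads) lies manip.tcp_to_grasp ahead of it (manip.tcp_to_grasp is the distance from the TCP to the grasp point, in m); z points along the fingers, y is the line along which they close (so a half turn about z gives the same grasp; the last joint's range is limited). The gripper opens to 85 mm and grips with 20 to 120 N. Pads are 22 mm wide; open, the fingers measure 114 mm over their backs; the gripper's body (76 mm by 85 mm) begins 54 mm behind the grasp point. The pads swing forward as they close: fully open they stand 13 mm farther back than shut.
Start: joints at [56.78, 19.595, 87.324, -0, 73.075, -8.365], TCP at [0.221, 0.476, 0.405] pointing down, gripper open.
Joint ranges: [-145.02, 145.02], [-44.19, 115.74], [2.07, 154.8], [-57.11, 237.11], [16.16, 152.29], [-177.93, 177.93]. Speed limits (degrees/s): [147.25, 147.25, 180, 180, 180, 180].

INTERFACE

Orientations are given as [roll, pitch, yaw] about the fixed x, y, z axes, in that order (R = Rz(yaw) Ry(pitch) Rx(roll)).
In Python, from bench import manip, jaws, planner, viewer, job_done gives the robot as it stands. The module is installed in compiled form; this text tells all that it offers. Calls block until the motion is done:
- manip.move_to(position, orientation): joint-space move of the TCP to a pose.
- manip.move_linear(position, vel=0.15, frame=None): straight line of the TCP; frame=None keeps the orientation; vel is the mean speed in m/s.
- manip.set_joints(angles): joint-space move.
- jaws.command_gripper(opening, f_grip=None): finger opening in m; f_grip is the grip in N (None keeps the last); returns when the fingers have stopped.
- manip.sleep(seconds).
- planner.ik(position, orientation): joint angles nearest the present ones, or None.
- manip.sense(): the state.
- viewer.snapshot(name): name is "scene" or "top" or "wrist"; returns a dict with "img" (400x640x3 uint8, blue, green, red), "fx", "fy", "cx", "cy" (pixels), "k1" (the pictures are not rectified: a ray, as slopes to the right and down, at radius r is drawn at 1 + k1 r^2 times it, then the intrinsics apply), "R" (3x3) and "t" (3): a world point X has camera coordinates R X + t. Camera axes: x right, y down, z forward; pixel columns grow to the right and rows downward; lengths in m; the calibration is good to about 2 mm. A picture is of the moment at which its call begins. There is no depth.
A pose or a line that the arm cannot do raises manip.IKError and nothing moves.
- job_done(): hands the job in; it is judged then, once.
The state is a dict: "clock": time; "joint_pos": joint angles; "qvel": joint speeds; "tau": joint torques, N m; "tcp_pos": TCP position; "tcp_rot": TCP orientation; "ft_force": force on the tool from outside, world axes, zero at the start; "wrist_torque": the same for the moment, N m; "opening": finger opening in m; "gripper_force": force on a finger pad.
Only numpy, scipy, OpenCV 4.12 (cv2) and the standard library are available. Lean on these libraries where they do the work, as an engineer would, in place of code of your own. Each camera call takes 0.05 s, during which the arm holds its last target. There are 200 camera calls.

TASK

Take the circuit board from the foam pad, set it over the four nylon snap supports in the open tray with its green terminal block towards the power supply, and press it home until all four supports have clicked and the board stays down, level. Press by feel and keep the push to about 20 N: much more would overload the board and its supports. Leave the other things on the bench where they are.

Things in the scene. Friction and masses are not known exactly. Their poses are not given: they have to be found in the camera images.
- board_grip (a point): Centre of the board's ribbed aluminium heat sink (40 mm along board x, 30 mm along y, 28 mm tall, in the middle of the board), half-way up: 14 mm above the board's top face. It can be gripped across its 30 mm width; the board beside it is bare. Axes as the board's.
- board: The loose circuit board, green, 130 x 90 x 3.2 mm, about 0.2 kg, flat on the black foam pad (10 mm high), components up. Origin: middle of its underside. x: along its long side towards the bright green screw-terminal block (13 x 40 mm, 11 tall) on one short edge; z up. The other short edge has a low black header (8 mm tall). A 7 mm hole near each corner, and beside it a bare spot for pressing.
- tray: Fixed open sheet-metal tray, 210 x 160 mm, walls 22 mm high, on screw feet 4 to 16 mm high. Inside it an aluminium mounting plate with four white nylon snap supports (at x +-55, y +-35 mm). Origin: midway between them, at the tray's underside. x: towards the silver power supply (40 x 130 mm, top 36 mm above the origin, centred at x +100 mm); z up. The board's x belongs along the tray's x.
- hole_a (a point): Centre of the board's 7 mm mounting hole A at the board's underside: board x, y = (+55, +35) mm (terminal-block end, left (+y of its frame)). Axes as the board's. Its bare spot for pressing, 20 x 18 mm, outlined in white on the top face, is centred at board x, y = (+33, +33) mm, 22 mm from the hole along the long side.
- hole_b (a point): Centre of the board's 7 mm mounting hole B at the board's underside: board x, y = (-55, +35) mm (header end, left (+y)). Axes as the board's. Its bare spot for pressing, 20 x 18 mm, outlined in white on the top face, is centred at board x, y = (-33, +33) mm, 22 mm from the hole along the long side.
- hole_c (a point): Centre of the board's 7 mm mounting hole C at the board's underside: board x, y = (-55, -35) mm (header end, right (-y)). Axes as the board's. Its bare spot for pressing, 20 x 18 mm, outlined in white on the top face, is centred at board x, y = (-33, -33) mm, 22 mm from the hole along the long side.
- hole_d (a point): Centre of the board's 7 mm mounting hole D at the board's underside: board x, y = (+55, -35) mm (terminal-block end, right (-y)). Axes as the board's. Its bare spot for pressing, 20 x 18 mm, outlined in white on the top face, is centred at board x, y = (+33, -33) mm, 22 mm from the hole along the long side.
- post_a (a point): Point on the tray's floor (2 mm above the tray's origin) on the axis of support A, at tray x, y = (+55, +35) mm: hole A belongs over it. Axes as the tray's. The support's shoulder (the board's seat, 11 mm across) is 16 to 22 mm above this point: the mounting plate stands level on jack screws, set to another height at each start and not measured, so the seat is found by feel.
- post_b (a point): Point on the tray's floor (2 mm above the tray's origin) on the axis of support B, at tray x, y = (-55, +35) mm: hole B belongs over it. Axes as the tray's. All four shoulders are level. On each stand a 5.2 mm neck and an arrow head, 11 mm wide along y, 3.2 mm along x, with a blunt 2 mm tip 12.5 mm above the shoulder. A board laid on the tips rests with its underside about 9 mm above the shoulders.
- post_c (a point): Point on the tray's floor (2 mm above the tray's origin) on the axis of support C, at tray x, y = (-55, -35) mm: hole C belongs over it. Axes as the tray's. Between the supports a sprung contact block (36 x 24 mm, gold pins, top 6 mm above the shoulders) pushes up on the middle of the board with 4 N at first, 11 N at the seat, so that an unlocked corner comes up again.
- post_d (a point): Point on the tray's floor (2 mm above the tray's origin) on the axis of support D, at tray x, y = (+55, -35) mm: hole D belongs over it. Axes as the tray's. The shoulder stops the board hard; pressing on from there loads it fast. When one corner is pressed home before the others, the far corner rises by up to about 10 mm.
- tang_a (a joint): How far one sprung tang of support A is pushed in, in m: 0 = sprung out, about 0.002 while a hole squeezes it, at most 0.0032. The opposite tang mirrors it. The head's two sprung tangs stick out along tray +y and -y; their flat catches lie 4 mm above the shoulder, 0.8 mm above a board pressed on the shoulder; once let go the board floats up to them.
- tang_b (a joint): How far one sprung tang of support B is pushed in, in m: 0 = sprung out, about 0.002 while a hole squeezes it, at most 0.0032. The opposite tang mirrors it. A support is locked once the board's top is below the catches and the tangs have sprung out over it; before that it can slip back up.
- tang_c (a joint): How far one sprung tang of support C is pushed in, in m: 0 = sprung out, about 0.002 while a hole squeezes it, at most 0.0032. The opposite tang mirrors it. Pushed on the spot beside it, one support takes about 4 to 8 N to pass, easing off for the last 3 mm, then the shoulder.
- tang_d (a joint): How far one sprung tang of support D is pushed in, in m: 0 = sprung out, about 0.002 while a hole squeezes it, at most 0.0032. The opposite tang mirrors it. The board is stiff: the last two supports, with the contact block, take up to about 16 N together.
- driver: Bystander, to be left alone. Blue screwdriver, 170 mm, lying on the bench between tray and pad; origin under its middle.
- cup: Bystander, to be left alone. Clear plastic parts cup, 60 mm across, 32 mm tall, on the bench; origin under its centre.
- bottle: Bystander, to be left alone. Pale blue solvent bottle, capped, 64 mm across, 160 mm tall; origin under its centre.
- wafer_box: Bystander, to be left alone. Blue single-wafer box, 112 x 112 mm, 26 mm tall; origin under its centre.
- micropos: Bystander, to be left alone. Black and steel probe micropositioner with three micrometers, base 70 x 60 mm, about 150 mm tall; origin under its centre.

How it is judged (in metres and radians):
At the end, for the whole second after the job is handed in: Each hole lies over its own support (A on A, so the terminal block is towards the power supply) within 3 mm, with its underside under 23.4 mm above the tray's floor; every tang has sprung out again (pushed in under 0.4 mm); the board is level within 0.02 rad and at rest (horizontal distance between hole_a and post_a below 0.003 m and z of hole_a in the frame of post_a below 0.0234 m and value of joint each of tang_a, tang_b, tang_c, tang_d below 0.0004 m and horizontal distance between hole_b and post_b below 0.003 m and z of hole_b in the frame of post_b below 0.0234 m and horizontal distance between hole_c and post_c below 0.003 m and z of hole_c in the frame of post_c below 0.0234 m and horizontal distance between hole_d and post_d below 0.003 m and z of hole_d in the frame of post_d below 0.0234 m and angle between board's own z axis and vertical below 0.02 rad and linear speed of board below 0.02 m/s); the robot touches nothing.
It fails at once if the board is forced: its contact forces on supports, tangs and contact block together pass 40 N (a push of 20 N beside a support stays well below) (contact force between board and tray above 40 N).
It fails at once if the screwdriver, cup, bottle, wafer box or micropositioner moved by more than 30 mm (distance of any of driver, cup, bottle, wafer_box, micropos from where it was at the start of the episode above 0.03 m).
It also fails if it takes over 56 s, if anything falls off the work surface, if the arm or the gripper's body presses on something with over 40 N, if the wrist force passes 120 N, or if a joint passes its speed limit or range.

## Working session

There is one attempt and no reset: what is moved stays moved. The work goes in short steps, each a Python script; the robot and the scene stay as the last script left them, time stands still between calls to the robot, and variables do not carry over. Pictures are saved under pics/ and viewed, at most 10 in all, crops included, and the job is handed in when it is done.

```bash
mkdir -p pics
python3 - <<'E'
from bench import manip, jaws, planner, viewer
import cv2, numpy as np
for n in ("scene","top"):
    s=viewer.snapshot(n); cv2.imwrite(f"pics/{n}0.png",s["img"]); print(n,{k:np.round(s[k],4).tolist() for k in s if k!="img"})
s=manip.sense(); print(s["clock"],s["tcp_rot"],s["ft_force"],s["opening"],manip.tcp_to_grasp)
E
```

```text
scene {'fx': 410.6251, 'fy': 410.6251, 'cx': 317.8726, 'cy': 200.4509, 'k1': -0.0351, 'R': [[0.331, 0.9436, 0.0106], [0.8029, -0.2758, -0.5284], [-0.4957, 0.1834, -0.8489]], 't': [-0.2008, -0.4116, 1.7442]}
top {'fx': 377.888, 'fy': 377.888, 'cx': 321.7876, 'cy': 196.0299, 'k1': -0.0182, 'R': [[0.0274, -0.9993, 0.0265], [-0.9907, -0.0307, -0.1329], [0.1336, -0.0226, -0.9908]], 't': [-0.024, 0.547, 0.9458]}
0.1 [-1.79920194e+02 -1.04564036e-02  1.55145112e+02] [-1.28659022 -0.59061852 -0.23336901] 0.08557269139632709 0.1547
```

View pics/top0.png

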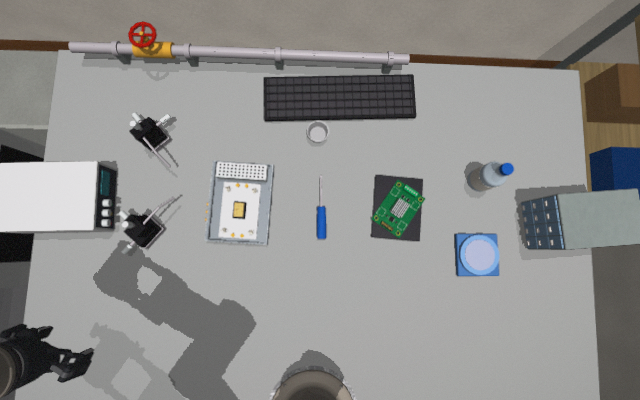

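View pics/scene0.png

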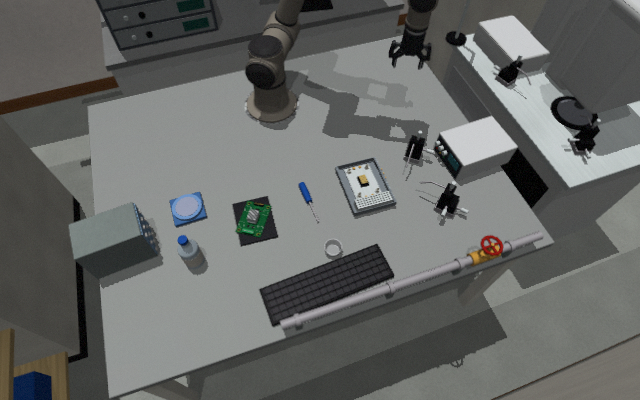

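```bash
cat > h.py <<'E'
from bench import manip, jaws, planner, viewer
import cv2, numpy as np
def K(s): return np.array([[s["fx"],0,s["cx"]],[0,s["fy"],s["cy"]],[0,0,1.]]), np.array([s["k1"],0,0,0.])
def cast(s,px,z):
    k,d=K(s); n=cv2.undistortPoints(np.float64(px).reshape(-1,1,2),k,d).reshape(-1,2)
    R=np.array(s["R"]);t=np.array(s["t"]); c=-R.T@t
    r=np.c_[n,np.ones(len(n))]@R
    return c+r*((z-c[2])/r[:,2])[:,None]
def proj(s,X):
    k,d=K(s); return cv2.projectPoints(np.float64(X).reshape(-1,1,3),cv2.Rodrigues(np.array(s["R"]))[0],np.array(s["t"]),k,d)[0].reshape(-1,2)
E
python3 - <<'E'
from h import *
s=viewer.snapshot("top")
p=cast(s,[[400,208],[412,190],[398,208]],.013); print(p)
q=cast(s,[[239,209],[243,170],[216,163],[208,240],[273,164],[268,244]],.025); print(q)
def look(xy,yaw,n,h):
    manip.move_to([xy[0],xy[1],h],[180,0,yaw])
    w=viewer.snapshot("wrist"); cv2.imwrite(f"pics/{n}.png",w["img"]); np.save(f"pics/{n}.npy",w,allow_pickle=True)
    st=manip.sense(); print(n,st["clock"],st["tcp_pos"],st["ft_force"],-np.array(w["R"]).T@w["t"],np.array(w["R"])[2])
look(q[0],175,"w_tray",.36)
look(p[2],146,"w_board",.36)
E
```

```text
[[ 0.52490648 -0.21819654  0.013     ]
 [ 0.57454208 -0.2507132   0.013     ]
 [ 0.52474571 -0.21282102  0.013     ]]
[[0.50825463 0.20658956 0.025     ]
 [0.61199992 0.20191303 0.025     ]
 [0.62855398 0.27415922 0.025     ]
 [0.42573079 0.28165778 0.025     ]
 [0.63077043 0.12354961 0.025     ]
 [0.41992787 0.12705168 0.025     ]]
w_tray 1.675 [0.50781191 0.20748724 0.36018635] [0.30208496 0.32807509 0.19803183] [0.44306315 0.21269383 0.3285106 ] [ 0.26124066 -0.02233367 -0.9650153 ]
w_board 3.275 [ 0.52510735 -0.21163742  0.36004866] [ 0.35386034 -0.53614176  0.32610799] [ 0.4712029 -0.1752796  0.3284336] [ 0.21786083 -0.14531312 -0.96510142]
```

View pics/w_tray.png

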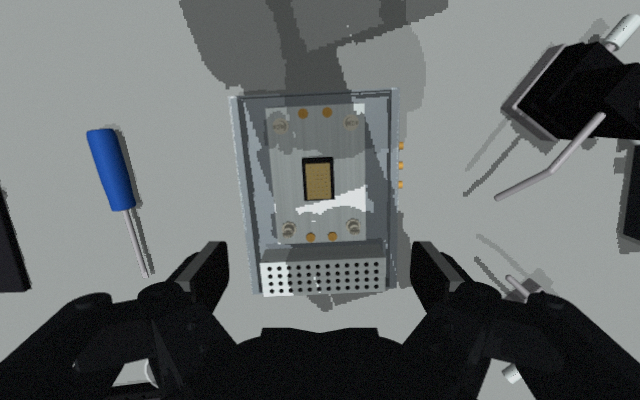

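View pics/w_board.png

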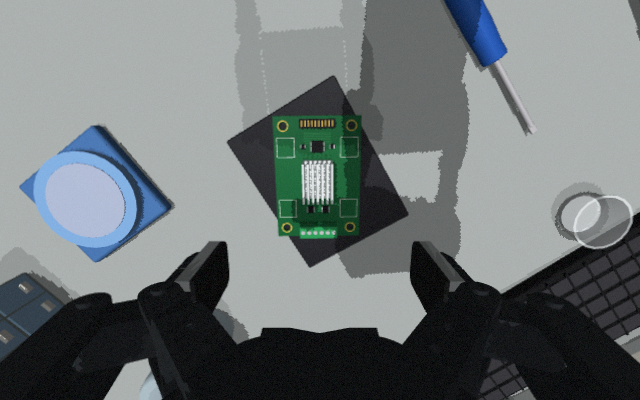

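```bash
cat >> h.py <<'E'
def rigid(P,Q): # P local xy -> Q world xy ; returns yaw,t,res
    a=P-P.mean(0);b=Q-Q.mean(0); th=np.arctan2((a[:,0]*b[:,1]-a[:,1]*b[:,0]).sum(),(a*b).sum())
    R=np.array([[np.cos(th),-np.sin(th)],[np.sin(th),np.cos(th)]]); t=Q.mean(0)-R@P.mean(0)
    return np.degrees(th),t,np.linalg.norm(P@R.T+t-Q,axis=1)*1000
H=np.array([[55,35],[-55,35],[-55,-35],[55,-35]])/1000.
def load(n): return np.load(f"pics/{n}.npy",allow_pickle=True).item()
def look(xy,yaw,n,h):
    manip.move_to([xy[0],xy[1],h],[180,0,yaw]); manip.sleep(.15)
    w=viewer.snapshot("wrist"); cv2.imwrite(f"pics/{n}.png",w["img"]); np.save(f"pics/{n}.npy",w,allow_pickle=True); return w
E
python3 - <<'E'
from h import *
s=load("w_board"); g=cv2.cvtColor(s["img"],cv2.COLOR_BGR2GRAY).astype(float); hsv=cv2.cvtColor(s["img"],cv2.COLOR_BGR2HSV)
ring=((hsv[...,0]>18)&(hsv[...,0]<40)&(hsv[...,1]>80)&(hsv[...,2]>70)).astype(float)
pts=[]
for u,v in [(287,228),(282,126),(351,126),(349,228)]:  # upside: image bottom = terminal = +x
    yy,xx=np.mgrid[v-10:v+11,u-10:u+11]; w=ring[v-10:v+11,u-10:u+11]; pts.append([(xx*w).sum()/w.sum(),(yy*w).sum()/w.sum()]); print(w.sum(),pts[-1])
X=cast(s,pts,.0132)[:,:2]
for o in ([0,1,2,3],[3,2,1,0]): print(rigid(H,X[o]))
c=np.array([.525,.202])
look(c+[-.03,-.05],175,"t1",.33); look(c+[-.03,.05],175,"t2",.33)
big=[cv2.resize(load(n)["img"][40:300,180:460],None,fx=1.42,fy=1.42,interpolation=cv2.INTER_CUBIC) for n in("t1","t2")]
cv2.imwrite("pics/t12.png",np.hstack(big)); print(manip.sense()["clock"])
E
```

```text
49.0 [np.float64(286.1020408163265), np.float64(227.48979591836735)]
62.0 [np.float64(282.06451612903226), np.float64(125.54838709677419)]
46.0 [np.float64(350.7826086956522), np.float64(124.78260869565217)]
48.0 [np.float64(349.6041666666667), np.float64(226.4375)]
(np.float64(-33.33368808496776), array([ 0.52578598, -0.21413951]), array([70.14101854, 69.9059054 , 69.75071847, 70.29601562]))
(np.float64(-33.218680971279), array([ 0.52578598, -0.21413951]), array([0.22900211, 0.14225649, 0.2234974 , 0.3170492 ]))
5.5333
```

View pics/t12.png

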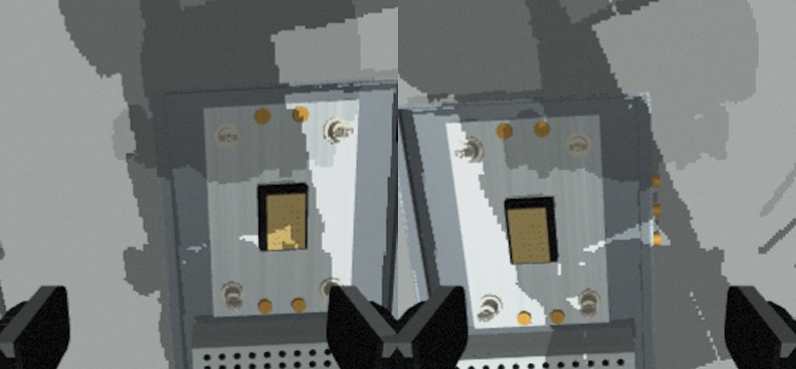

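Run:
```python
from h import *
C={"w_tray":[(354,226),(351,122),(280,125),(288,229)],
"t1":[(180+330/1.42,40+290/1.42),(180+338/1.42,40+130/1.42),(180+228/1.42,40+138/1.42),(180+233/1.42,40+295/1.42)],
"t2":[(180+(588-398)/1.42,40+300/1.42),(180+(578-398)/1.42,40+145/1.42),(180+(468-398)/1.42,40+150/1.42),(180+(488-398)/1.42,40+307/1.42)]}
rows=[]
for n,c in C.items():
    im=load(n)["img"]; r=[]
    for u,v in c:
        u,v=round(u),round(v); print(n,u-12,v-12); a=im[v-12:v+13,u-12:u+13]
        a=cv2.normalize(a,None,0,255,cv2.NORM_MINMAX); r.append(cv2.resize(a,(200,200),interpolation=cv2.INTER_NEAREST))
    rows.append(np.hstack(r))
cv2.imwrite("pics/grid.png",np.vstack(rows))
```

```text
w_tray 342 214
w_tray 339 110
w_tray 268 113
w_tray 276 217
t1 400 232
t1 406 120
t1 329 125
t1 332 236
t2 302 239
t2 295 130
t2 217 134
t2 231 244
```

View pics/grid.png

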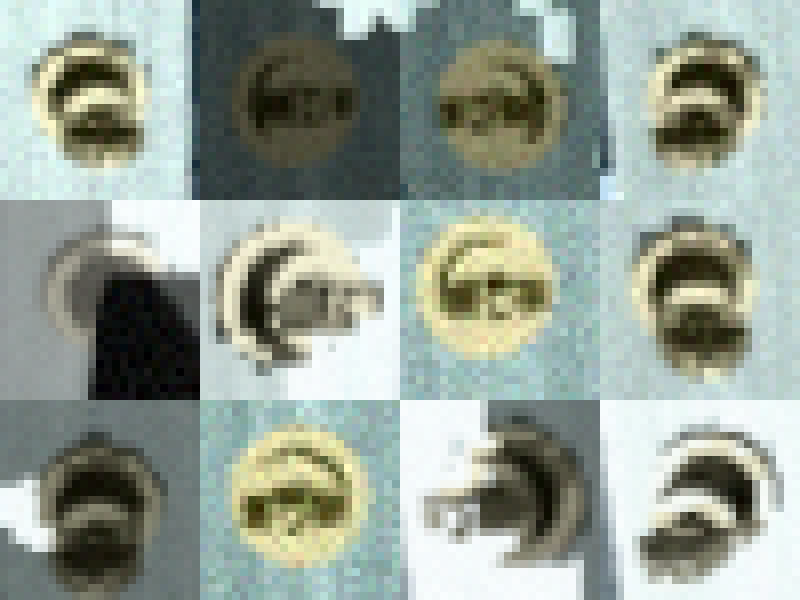

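Run:
```python
from h import *
from scipy.optimize import least_squares
O={"w_tray":[(0,342,214,90,93),(1,339,110,95,100),(2,268,113,102,103),(3,276,217,106,96)],
"t1":[(1,406,120,83,90),(2,329,125,86,88),(3,332,236,94,82)],
"t2":[(0,302,239,101,100),(1,295,130,101,97),(2,217,134,120,90),(3,231,244,114,96)]}
def world(p):
    c,s=np.cos(p[2]),np.sin(p[2]); return np.c_[H@np.array([[c,s],[-s,c]])+p[:2],np.full(4,p[3])]
def f(p,names=O):
    return np.concatenate([(proj(load(n),world(p)[[o[0] for o in O[n]]])-[[o[1]+o[3]/8-.5,o[2]+o[4]/8-.5] for o in O[n]]).ravel() for n in names])
r=least_squares(f,[.52,.2,-.05,.03],x_scale=[.1,.1,.1,.02]); print(r.x,np.degrees(r.x[2]),np.abs(r.fun).max(),r.fun.std())
for n in O:
    q=least_squares(lambda p:f([*p,r.x[3]],[n]),r.x[:3]); print(n,q.x[:2],np.degrees(q.x[2]))
```

```text
[ 0.50821518  0.20607991 -0.03623202  0.01712769] -2.0759418969685877 0.9378539160288994 0.3270194474061512
w_tray [0.50818531 0.20605911] -2.0856660943844347
t1 [0.50813951 0.20600875] -1.9184049425477725
t2 [0.5082726  0.20619018] -2.1944015805581176
```

Run:
```python
from h import *
b=[.5258,-.2141]; t=[.5082,.2061]
manip.move_to([*b,.24],[180,0,146.8])
manip.move_linear([*b,.189],vel=.08); s=manip.sense(); print(s["ft_force"])
jaws.command_gripper(0.02,40); s=manip.sense(); print(s["opening"],s["gripper_force"],s["ft_force"],s["tcp_pos"],s["tcp_rot"])
manip.move_linear([*b,.29],vel=.12)
manip.move_to([*t,.29],[180,0,177.92])
manip.move_linear([*t,.245],vel=.1); manip.sleep(.3)
s=manip.sense(); print(s["opening"],s["ft_force"],s["clock"],s["tcp_pos"],s["tcp_rot"])
w=viewer.snapshot("wrist"); cv2.imwrite("pics/hold.png",w["img"]); np.save("pics/hold.npy",w,allow_pickle=True)
```

```text
[-0.09973608 -0.43443072 -0.63338694]
0.02915675249227421 41.853357553482056 [-0.69821104  0.63522005  4.49323525] [ 0.52589353 -0.21420464  0.1894125 ] [-1.79996420e+02  4.12825793e-02  1.46800305e+02]
0.029383060846134526 [ 0.07998273 -1.01684803 -2.72489522] 12.05 [0.50831809 0.20615001 0.24554761] [1.79983749e+02 5.92213748e-02 1.77924521e+02]
```

View pics/hold.png

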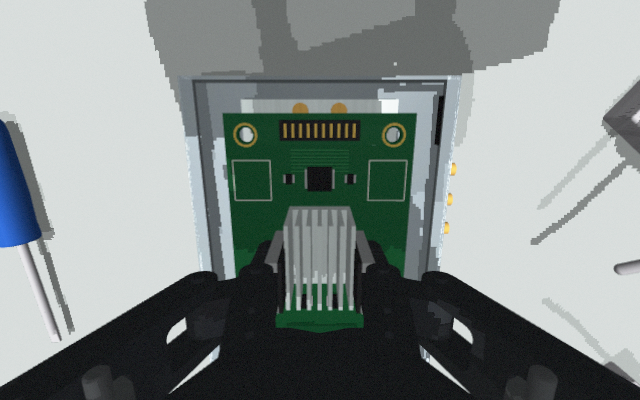

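Run:
```python
from h import *
s=load("hold"); hsv=cv2.cvtColor(s["img"],cv2.COLOR_BGR2HSV)
ring=((hsv[...,0]>15)&(hsv[...,0]<40)&(hsv[...,1]>80)&(hsv[...,2]>70)).astype(np.uint8)
pts=[]
for u,v in [(394,134),(245,134)]:
    c=cv2.findNonZero(ring[v-18:v+19,u-18:u+19]); (x,y),r=cv2.minEnclosingCircle(c); pts.append([x+u-18,y+v-18]); print(pts[-1],r,len(c))
X=cast(s,pts,.0698)[:,:2]; print(X,np.linalg.norm(X[0]-X[1]))
th=np.radians(-2.08);R=np.array([[np.cos(th),-np.sin(th)],[np.sin(th),np.cos(th)]])
print("want",(H[1:3]@R.T)+[.5082,.2061])
big=cv2.resize(s["img"][110:160,220:420],None,fx=4,fy=4,interpolation=cv2.INTER_CUBIC); cv2.imwrite("pics/holes.png",big)
```

```text
[393.5, 134.5] 12.747649192810059 216
[244.78930854797363, 134.36163520812988] 12.75168228149414 225
[[0.45450704 0.2426107 ]
 [0.45189231 0.17324336]] 0.0694166007951082
want [[0.45450656 0.24307316]
 [0.45196592 0.17311928]]
```

View pics/holes.png

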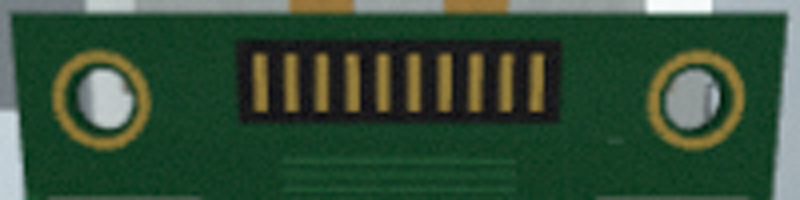

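Run:
```python
from h import *
t=[.5082,.2061]
manip.move_linear([*t,.235],vel=.06); manip.sleep(.1)
f0=manip.sense()["ft_force"][2]; z=.235
while z>.200:
    z-=.001; manip.move_linear([*t,z],vel=.04)
    s=manip.sense(); d=s["ft_force"]-[0,0,f0]
    if d[2]>1: print(round(z,4),np.round(d,2),s["tcp_pos"][2],s["wrist_torque"])
    if d[2]>4: break
manip.sleep(.3); s=manip.sense(); print(z,f0,s["ft_force"],s["tcp_pos"],s["clock"])
```

```text
0.216 [-0.66 -0.01  3.67] 0.2163049914744806 [0.10324827 0.10712248 0.06646176]
0.215 [-1.02 -0.68  6.81] 0.21561407729864887 [0.03095002 0.20604737 0.03409652]
0.21499999999999997 -2.0642696130021263 [-0.8409434  -0.00975197  5.42561501] [0.50835575 0.20615572 0.21557946] 17.8167
```

Run:
```python
from h import *
t=[.5082,.2061]
manip.move_linear([*t,.2157],vel=.04)
jaws.command_gripper(0.06); manip.move_linear([*t,.26],vel=.1)
jaws.command_gripper(0.0,40)
w=look([.490,.2061],177.92,"placed",.32); s=manip.sense(); print(s["clock"],s["ft_force"],s["opening"])
cv2.imwrite("pics/placed2.png",cv2.resize(w["img"][60:310,200:460],None,fx=2.3,fy=2.3,interpolation=cv2.INTER_CUBIC))
```

```text
20.2167 [-0.30102661  0.458184    0.53108451] -1.996760903538068e-05
```

View pics/placed2.png

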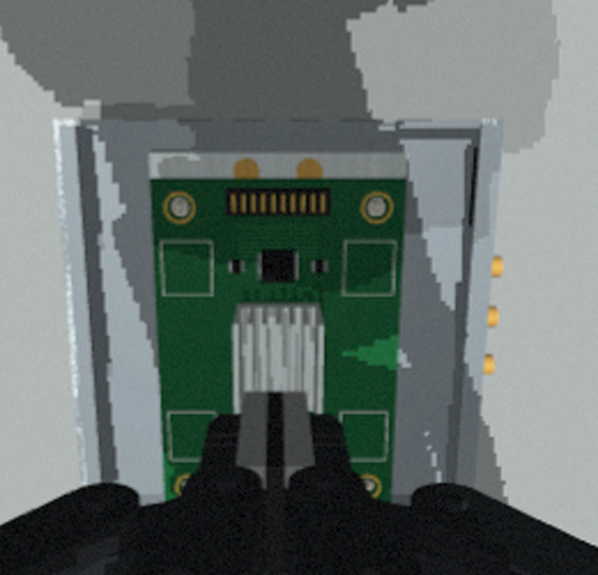

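```bash
cat >> h.py <<'E'
T=np.array([.5082,.2061]); th=np.radians(-2.08); RT=np.array([[np.cos(th),-np.sin(th)],[np.sin(th),np.cos(th)]])
S={k:np.array(v)/1000 for k,v in dict(a=(33,33),b=(-33,33),c=(-33,-33),d=(33,-33)).items()}
def press(k,ztop,zfine,stop,zend=.2015,hover=.25):
    p=T+RT@S[k]; 
    manip.move_linear([*p,hover],vel=.2); manip.move_linear([*p,ztop],vel=.1); manip.sleep(.1)
    f0=manip.sense()["ft_force"][2]; z=ztop; log=[]
    while z>zend:
        z-=.001 if z>zfine else .0004
        manip.move_linear([*p,z],vel=.04); s=manip.sense(); f=s["ft_force"][2]-f0
        log.append((round(s["tcp_pos"][2]*1000,1),round(f,1)))
        if f>(stop if s["tcp_pos"][2]<.2075 else 17): break
    manip.move_linear([*p,hover],vel=.15)
    print(k,f0,[(float(a),float(b)) for a,b in log],manip.sense()["clock"])
E
python3 - <<'E'
from h import *
press("a",.215,.208,11)
E
```

```text
a 0.43737227038737814 [(214.3, -0.5), (213.2, 0.6), (212.3, 3.0), (211.3, 3.9), (209.7, -0.2), (208.8, 1.0), (208.4, 5.0), (208.3, 6.9), (208.2, 9.0), (208.1, 10.8), (207.9, 13.2), (207.8, 14.4), (207.6, 16.2), (207.5, 19.3)] 25.3833
```

```bash
sed -i 's/        if f>(stop.*/        m=[b for a,b in log]; pk=int(np.argmax(m[:-1])) if len(m)>1 else 0\n        clicked=any(m[i]>2.5 and min(m[i:])<m[i]-2.5 for i in range(len(m)))\n        if f>(stop if clicked else 17): break/; s/hover=.25/hover=.245/' h.py
python3 - <<'E'
from h import *
press("d",.217,.2075,11)
w=viewer.snapshot("wrist"); cv2.imwrite("pics/after_d.png",w["img"])
E
```

```text
d 0.020958359023611747 [(216.3, -0.2), (215.0, -0.1), (214.1, 1.5), (213.1, 3.0), (211.8, 0.7), (210.8, 0.8), (209.9, 2.0), (209.0, 2.0), (208.1, 3.4), (207.7, 7.8), (207.6, 11.3), (207.5, 14.1), (207.3, 15.9), (207.2, 18.0)] 30.3167
```

Run:
```python
from h import *
press("b",.216,.2065,12,zend=.2005)
```

```text
b 0.2692490336453756 [(215.3, 0.4), (214.1, 0.1), (213.0, 1.4), (212.1, 3.1), (211.3, 5.0), (210.5, 6.0), (209.6, 9.0), (208.3, 6.2), (206.9, 0.1), (206.0, 5.2), (205.9, 6.7), (205.8, 9.8), (205.7, 13.0)] 35.1917
```

Run:
```python
from h import *
press("c",.214,.2065,12,zend=.2005)
w=viewer.snapshot("wrist"); cv2.imwrite("pics/after_c.png",w["img"])
```

```text
c 0.47927659326182587 [(213.3, 0.2), (212.0, -1.4), (210.9, -0.3), (209.9, -0.0), (208.9, -0.8), (207.9, -0.7), (206.9, 0.2), (206.3, 4.7), (205.9, 4.7), (205.8, 7.4), (205.7, 10.9), (205.7, 15.0), (205.6, 18.9)] 39.9083
```

```bash
sed -i 's/else 17): break/else CAP): break/; s/^T=/CAP=17\nT=/' h.py
python3 - <<'E'
import h
from h import *
h.CAP=9
press("d",.2095,.2067,9,zend=.203,hover=.242)
press("a",.2095,.2067,9,zend=.203,hover=.242)
w=look([.490,.2061],177.92,"fin",.31)
cv2.imwrite("pics/fin2.png",cv2.resize(w["img"][60:310,200:460],None,fx=2.3,fy=2.3,interpolation=cv2.INTER_CUBIC)); print(manip.sense()["clock"])
E
```

```text
d 0.3746618498629974 [(208.8, -0.2), (207.5, -0.1), (206.7, 1.9), (206.4, 4.9), (205.9, 5.3), (205.9, 7.7), (205.8, 9.7)] 43.1667
a -0.17217316144582 [(208.8, -0.3), (207.5, -0.1), (206.7, 1.6), (206.4, 4.7), (206.0, 5.5), (205.9, 8.1), (205.8, 10.7)] 46.375
47.0333
```

View pics/fin2.png

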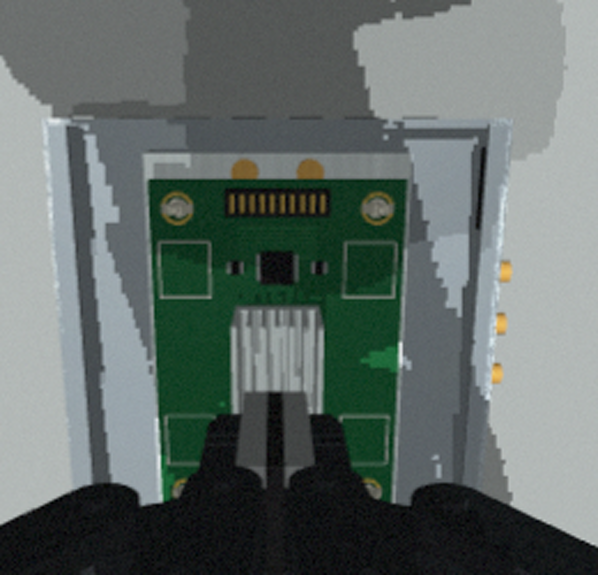

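All four spots meet the finger at the same height, about 206.7 mm, and stop hard at about 205.9 mm. That matches the 0.8 mm float of a locked board. The picture shows heads B and C, top left and top right at about (177,208) and (377,208), spread over the holes.

```bash
python3 -c "
from bench import job_done; print(job_done())"
```

```text
the job is handed in; nothing more can be done
None
```

The board is on its four supports with the terminal block towards the power supply; by feel all four are locked and it sits level, the hardest push was about 19 N, and I handed the job in at about 47 s (no verdict was returned).

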